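# Index the plate-decorating wheel by one hole

## Task

Turn the dish on the decorating wheel on by one hole, so that its next panel can be painted: hook a fingertip under the pull ring of the spring index pin, lift the pin out of its hole, swing the wheel's arm exactly one hole towards the side where the brush jar stands, and let the pin drop fully home in that hole, then let go. Do not shift the dish on the wheel, and leave the brush jar, the stack of plates and the small bottle where they stand.

Things in the scene. Friction and masses are not known exactly. Their poses are not given: they have to be found in the camera images.
- stand: Fixed cast stand of the decorating wheel. Origin on the wheel's upright turning axis, at table height; z up; its -x axis points roughly at the robot, along the wheel's arm as it is at the start.
- index_plate: Fixed flat aluminium index plate, same origin and axes as the stand. 14 mm thick, upper face 36 mm above the table: an arc of five through holes 12 mm wide, on a circle of 180 mm radius round the wheel's axis, 0.22 rad (40 mm) apart; the middle hole lies on the -x axis.
- wheel (a joint): Turn of the wheel with its arm and dish, rad: 0 at the start (pin in the middle hole), positive counter-clockwise seen from above (the arm's end then moves to the stand's -y side). The neighbouring holes are at +0.22 and -0.22; stops at +-0.62. Light friction (about 1 N at the ring): it stays where it is left.
- pin_foot (a point): Point on the pin's axis at the upper face of the wheel's grey arm, 180 mm from the wheel's axis and 55 mm above the table. The arm is 30 mm wide and 12 mm thick and runs from under the wheel towards the robot, ending 205 mm from the axis. The pin's upright housing here is 24 mm in diameter and 30 mm tall. Axes as for point ring_center.
- pin (a joint): Lift of the spring index pin, m: 0 fully home in a hole, 0.012 when its tip is clear of the plate (also when it rests on the plate between holes), stop at 0.028. A spring pushes it down: about 5 N at 0, 8 N at the stop, weight included. The pin is 10 mm thick with a rounded tip and slips into a hole from about 3 mm off.
- ring_center (a point): Centre of the pull ring on the pin: round steel ring of 6 mm bar, 52 mm inside and 64 mm outside diameter, rigid on the pin, which does not turn on the arm. With the pin home it is 121 mm above the table and 159 mm from the wheel's axis. The ring leans 45 degrees back towards the wheel. Axes: x level from the pin to the wheel's axis, z up.
- ring_top (a point): Middle of the ring's top bar, the part to hook under, 141 mm above the table with the pin home; it is 41 mm higher than the ring's foot on the pin and 41 mm nearer to the wheel. A finger sloping down at 45 degrees towards the wheel passes squarely through the ring; behind the ring about 40 mm is free along that slope. Axes as for point ring_center.
- wheel_top (a point): Centre of the upper face of the wheel, an aluminium disc of 200 mm diameter, 76 mm above the table. Turns with the wheel.
- dish: White painted dish, 170 mm across and 25 mm high, 350 g, standing loose and centred on the wheel. Origin at the centre of its underside.
- brush_jar: White ceramic jar, 72 mm diameter and 95 mm high, with paint brushes standing in it up to 230 mm high. Stands loose on the table to one side of the wheel's arm or the other. Origin at the centre of its underside.
- plate_stack: Stack of seven white plates, 140 mm across and 90 mm high, loose on the table on the other side of the arm from the brush jar. Origin at the centre of its underside.
- bottle: Small amber glass bottle with a white cap, 52 mm diameter, 120 mm high, loose on the table, well to one side. Origin at the centre of its underside.

How it is judged:
By the outcome, as a careful person would: the job done as asked, in the order asked, and still so for the second after the job is handed in, with the robot touching nothing.
It also fails if it takes over 48 s, if anything falls off the work surface, if the arm or the gripper's body presses on something with over 40 N, if the wrist force passes 120 N, or if a joint passes its speed limit or range.

## Robot

A 7-joint arm with a two-finger parallel gripper is mounted at the origin on the work surface. World frame = base frame: x ahead of the robot, y to its left, z up, the work surface at z = 0. Lengths are in m, angles in rad, forces in N, time in s.
With the tool pointing down it reaches from about 0.4 to 0.875 m from the base axis. Payload 19.3 kg.
Tool frame: the origin (TCP) lies at the very end of the fingers, on their centre line; the grasp point (between the pads) lies 19 mm behind it; z points along the fingers, y is the line along which they close (so a half turn about z gives the same grasp; the last joint's range is limited). The gripper opens to 85 mm and grips with 20 to 120 N. Pads are 22 mm wide; open, the fingers measure 114 mm over their backs; the gripper's body (76 mm by 85 mm) begins 54 mm behind the grasp point. The pads swing forward as they close: fully open they stand 13 mm farther back than shut.
Start: joints at [1.166, 0.521, -0.036, 1.599, 0.021, 1.021, -0.113], TCP at [0.205, -0.59, 0.231] pointing down, gripper open.
Joint ranges: [-2.91, 2.91], [-0.3, 2.13], [-1.5, 1.42], [0.17, 2.43], [-1.26, 4.41], [0.16, 1.93], [-2.52, 2.52]. Speed limits (rad/s): [1.89, 1.89, 2.39, 2.39, 3.01, 3.01, 3.01].

## Interface

Orientations are given as [roll, pitch, yaw] about the fixed x, y, z axes, in that order (R = Rz(yaw) Ry(pitch) Rx(roll)).
In Python, from workcell import bot gives the robot as it stands.
- The arm moves only by the tool servo_tool, never from a script. Its argument "plan" is a list of rows, each a list of 7 numbers: the finger opening in cm, from 0 to 8.54, then the shift along the tool's x, y, z in cm, then the turn, a rotation vector about the tool's x, y, z in degrees. In form: [[fingers, x, y, z, wx, wy, wz], ...]. A call has 1 to 10 rows; each row is the pose to reach, as a shift and turn from the pose commanded when the call began, along the tool's axes at that moment; what a row does not reach only later rows make up. A row lasts 1/10 s, in which the tool goes at most 50 mm and 8.59 degrees, less where a joint would pass 70% of its speed; a pose out of reach is approached as far as the arm can. A call with a gripper value outside its range is refused whole. The fingers move at their own pace and stop on an object; "force" is the grip in N (left out, the last holds). Time passes only in rows, so rows that repeat a pose let the fingers close. It gives the time, the measured TCP pose, the force, the opening and the grip force at its end, in the units of the state.
- bot.observe(): the state, without advancing time (a new reading comes with each control period).
- bot.grab_frame(name): name is "scene" or "top" or "wrist"; returns a dict with "frame" (480x640x3 uint8, blue, green, red), "mtx" (3x3 intrinsics, pixels), "R" (3x3) and "t" (3): a world point X has camera coordinates R X + t; the wrist camera has in their place "T_tool_cam" (4x4, takes a point from camera to tool coordinates, whose origin is the TCP and whose axes are the flange's). Camera axes: x right, y down, z forward; pixel columns grow to the right and rows downward; lengths in m; the calibration is good to about 2 mm. A picture is of the moment at which its call begins: read the wrist's pose just before it. There is no depth.
- bot.job_done(): hands the job in; it is judged then, once.
The state is a dict: "clock": time; "qpos": joint angles; "qd": joint speeds; "joint_efforts": joint torques, N m; "position": TCP position; "tool_rot": TCP orientation; "force": force on the tool from outside, world axes, zero at the start; "moment": the same for the moment, N m; "grip_width": finger opening in m; "finger_force": force on a finger pad.
Only numpy, scipy, OpenCV 4.12 (cv2) and the standard library are available. Lean on these libraries where they do the work, as an engineer would, in place of code of your own. Each camera call takes 0.05 s, during which the arm holds its last target. There are 200 camera calls.

## Working session

There is one attempt and no reset: what is moved stays moved. The work goes in short steps, Python scripts to look and compute and a tool call to move; the robot and the scene stay as the last step left them, time stands still between calls to the robot, and variables do not carry over. Pictures are saved under pics/ and viewed, at most 10 in all, crops included, and the job is handed in when it is done.

Besides the shell and the picture viewer there is one more tool, called after "Request:" as name(argument=value, ...), one argument or row to a line, values as JSON. servo_tool: Moves the arm, as the interface text tells. Its arguments: {"type":"object","properties":{"plan":{"type":"array","items":{"type":"array","items":{"type":"number"}}},"force":{"type":"number"}},"required":["plan"]}

```bash
mkdir -p pics
python3 - <<'E'
from workcell import bot
import cv2,pickle
s=bot.observe();print(s)
d={}
for n in("scene","top"):
    f=bot.grab_frame(n);d[n]=f;cv2.imwrite(f"pics/{n}0.png",f["frame"]);print(n,f["mtx"].round(1).tolist(),f["R"].round(3).tolist(),f["t"].round(3).tolist())
pickle.dump(d,open("f0.pkl","wb"))
E
```

```text
{'clock': 0.0, 'qpos': array([ 1.16580393,  0.52200455, -0.03630863,  1.60000676,  0.02120676,
        1.02109593, -0.11280196]), 'qd': array([-5.80439468e-04, -6.03830862e-04,  7.04251907e-04, -2.40411427e-05,
        1.02222452e-03, -1.75995092e-03, -1.68702208e-04]), 'joint_efforts': array([ 1.69844916e-04, -9.27121282e+01,  1.97998367e+00, -3.69939888e+01,
        1.77607290e-02,  8.14554660e-03, -3.22447204e-05]), 'position': array([ 0.20520018, -0.58999692,  0.23073229]), 'tool_rot': array([-3.14046726e+00,  9.58225789e-05,  3.34767748e-01]), 'force': array([ 1.06349863, -0.23299529, -0.18637574]), 'moment': array([ 0.02380814, -0.00247187, -0.00575511]), 'finger_force': 0.0, 'grip_width': 0.08551588090462389}
scene [[579.9, 0.0, 320.9], [0.0, 579.9, 240.4], [0.0, 0.0, 1.0]] [[0.876, 0.482, -0.001], [0.364, -0.662, -0.656], [-0.317, 0.574, -0.755]] [-0.523, -0.07, 1.55]
top [[551.7, 0.0, 315.5], [0.0, 551.7, 236.5], [0.0, 0.0, 1.0]] [[0.013, -1.0, 0.016], [-0.992, -0.015, -0.124], [0.124, -0.014, -0.992]] [0.09, 0.56, 1.507]
```

View pics/scene0.png

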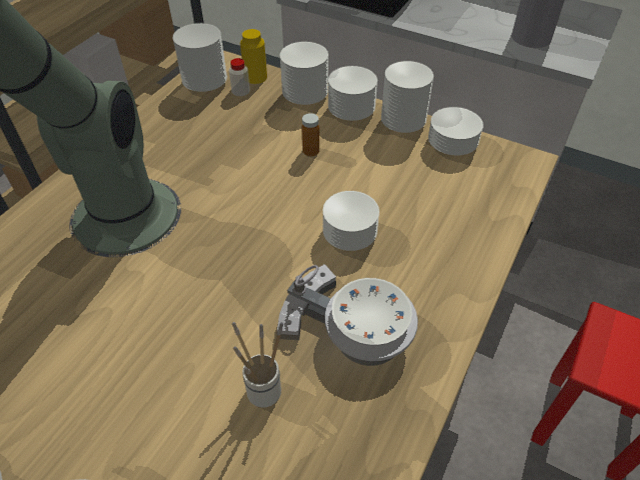

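View pics/top0.png

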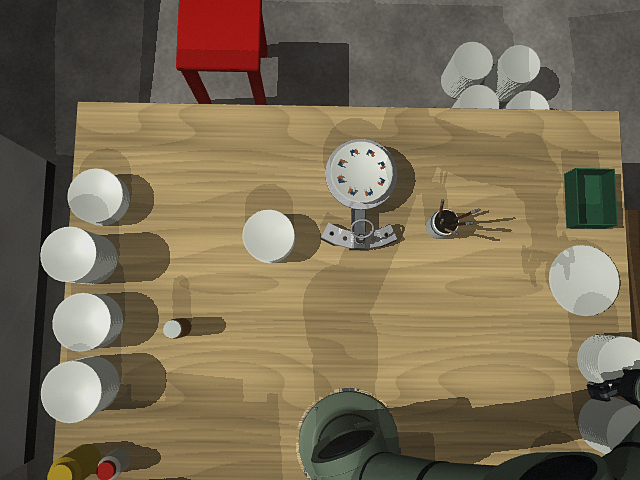

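The top view shows the dish at about (362,173), the ring at (361,231) and the index plate running from (325,232) to (395,235). The jar is at (443,222), to the right (world −y), and the plate stack is at (269,236), to the left. Next I'll measure these with a zoom.

```bash
cat > h.py <<'E'
import numpy as np,cv2,pickle
def ray(f,uv,z):
    p=np.linalg.inv(f["mtx"])@[uv[0],uv[1],1]; d=f["R"].T@p; c=-f["R"].T@f["t"]
    return c+d*(z-c[2])/d[2]
def proj(f,X):
    p=f["mtx"]@(f["R"]@np.asarray(X)+f["t"]); return p[:2]/p[2]
def tri(f1,u1,f2,u2):
    A=[];b=[]
    for f,u in((f1,u1),(f2,u2)):
        d=f["R"].T@np.linalg.inv(f["mtx"])@[u[0],u[1],1]; d/=np.linalg.norm(d); P=np.eye(3)-np.outer(d,d)
        A.append(P); b.append(P@(-f["R"].T@f["t"]))
    return np.linalg.solve(sum(A),sum(b))
E
python3 - <<'E'
from h import *
d=pickle.load(open("f0.pkl","rb"))
f=d["top"];im=f["frame"]
hsv=cv2.cvtColor(im,cv2.COLOR_BGR2HSV)
m=((hsv[...,1]<40)&(hsv[...,2]>150)).astype(np.uint8)
for nm,(x0,y0,x1,y1) in dict(dish=(310,120,410,208),stack=(235,200,305,275)).items():
    mm=np.zeros_like(m);mm[y0:y1,x0:x1]=m[y0:y1,x0:x1]
    c=max(cv2.findContours(mm,0,2)[0],key=cv2.contourArea);h=cv2.convexHull(c);e=cv2.fitEllipse(h);print(nm,e)
    z=.101 if nm=="dish" else .09
    print(ray(f,e[0],z))
a=cv2.resize(im[195:260,310:410],None,fx=7,fy=7,interpolation=cv2.INTER_CUBIC)
cv2.imwrite("pics/a.png",a)
g=d["scene"]["frame"][255:350,265:365]
cv2.imwrite("pics/b.png",cv2.resize(g,None,fx=6,fy=6,interpolation=cv2.INTER_CUBIC))
E
```

```text
dish ((359.1198425292969, 174.48919677734375), (66.46353912353516, 70.20549011230469), 141.26287841796875)
[ 0.72178944 -0.01744587  0.101     ]
stack ((268.01239013671875, 235.4419403076172), (51.06487274169922, 52.43141555786133), 2.415473699569702)
[0.55280037 0.22628663 0.09      ]
```

View pics/a.png

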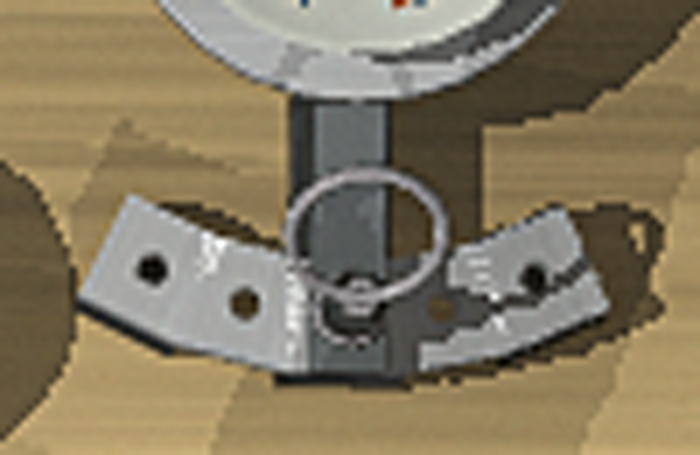

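View pics/b.png

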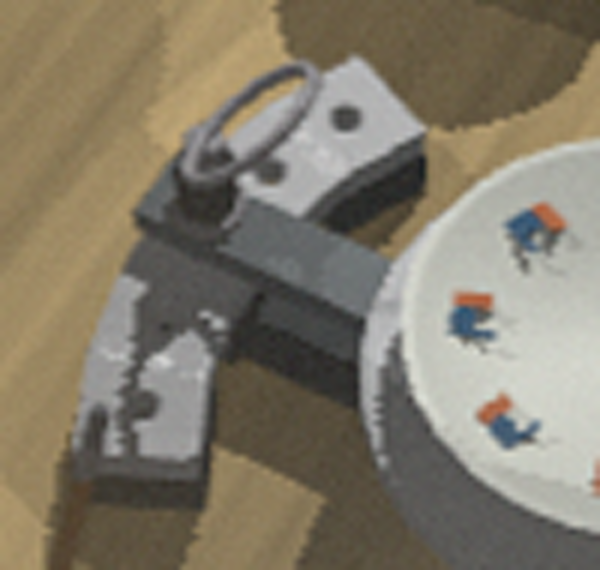

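Crop a shows the holes at (152,268), (244,303), (440,308) and (533,277), the ring centre near (367,237), and the top bar near (367,171). The arm points slightly to one side. Crop b confirms the ring leans towards the wheel. I'll fit the stand pose to the holes.

Run:
```python
from h import *
d=pickle.load(open("f0.pkl","rb"))
f=d["top"];g=d["scene"]
ct=lambda u,v:((u+.5)/7-.5+310,(v+.5)/7-.5+195)
cs=lambda u,v:((u+.5)/6-.5+265,(v+.5)/6-.5+255)
# left in image=+y : angle a from -x axis; CCW + -> -y
def fit(fr,pts):
    M=[];P=[]
    for a,uv in pts:
        M.append([-.18*np.cos(a),-.18*np.sin(a)]);P.append(ray(fr,uv,.036)[:2])
    M=np.array(M);P=np.array(P);mc,pc=M.mean(0),P.mean(0)
    U,S,V=np.linalg.svd((M-mc).T@(P-pc));R=V.T@U.T
    t=pc-R@mc;print("axis",t,"yaw",np.arctan2(R[1,0],R[0,0]),"res mm",((M@R.T+t-P)*1e3).round(1).tolist());return t,np.arctan2(R[1,0],R[0,0])
t,y=fit(f,[(-.44,ct(152,268)),(-.22,ct(244,303)),(.22,ct(440,308)),(.44,ct(533,277))])
fit(g,[(-.44,cs(347,118)),(-.22,cs(270,171)),(.44,cs(142,405))])
R=np.array([[np.cos(y),-np.sin(y)],[np.sin(y),np.cos(y)]])
w=lambda r,z:np.r_[t+R@[-r,0],z]
print("ring center seen",ray(f,ct(367,237),.121),"pred",w(.159,.121))
print("ring top seen",ray(f,ct(367,171),.141),"pred",w(.139,.141))
print("tri center",tri(f,ct(367,237),g,cs(255,123)),"tri top",tri(f,ct(367,172),g,cs(310,75)))
for n in(.159,.121),(.139,.141):
    q=proj(g,w(*n));print("pred scene crop",(q-[265,255]+.5)*6-.5)
# jar & brushes
print("jar", ray(f,(443,222),.095))
for uv in((480,210),(476,222),(440,203)):print("brush",ray(f,uv,.22))
```

```text
axis [ 0.73144991 -0.02383628] yaw -0.00921750658270731 res mm [[-0.2, 0.5], [0.2, 0.1], [0.3, -0.2], [-0.3, -0.4]]
axis [ 0.73417845 -0.02608354] yaw -0.01288620011955643 res mm [[-0.2, -0.1], [0.3, -0.1], [-0.1, 0.1]]
ring center seen [ 0.57131546 -0.02367285  0.121     ] pred [ 0.57245666 -0.02237072  0.121     ]
ring top seen [ 0.59336609 -0.02162923  0.141     ] pred [ 0.59245581 -0.02255506  0.141     ]
tri center [ 0.57330261 -0.02270384  0.11888858] tri top [ 0.593264   -0.01865303  0.15450417]
pred scene crop [247.71085997 118.64142533]
pred scene crop [294.88787226 106.17526447]
jar [ 0.59584887 -0.24532523  0.095     ]
brush [ 0.60797033 -0.30691488  0.22      ]
brush [ 0.57770064 -0.29624791  0.22      ]
brush [ 0.62402487 -0.20757974  0.22      ]
```

```bash
cat >> h.py <<'E'
from scipy.spatial.transform import Rotation as Ro
AX=np.array([.7325,-.0248]);YAW=-.011
def pose(th,r,z,dn=0,du=0,yawx=0):
    """tool pose: 45 deg slope, point at radius r, height z, wheel turn th; dn along finger, du in ring plane up"""
    a=YAW+th;i=np.array([np.cos(a),np.sin(a),0]);k=np.array([0,0,1.])
    n=(i-k)/2**.5;u=(i+k)/2**.5
    p=np.r_[AX,0]-r*i+z*k+dn*n+du*u
    return np.c_[u,np.cross(n,u),n],p
def rel(s,R,p):
    R0=Ro.from_euler("xyz",s["tool_rot"]).as_matrix()
    sh=R0.T@(p-s["position"])*100; rv=Ro.from_matrix(R0.T@R).as_rotvec(degrees=True)
    return sh.round(2),rv.round(1)
E
python3 - <<'E'
from h import *;from workcell import bot
s=bot.observe();R,p=pose(0,.159,.121,dn=-.09)
Rh=Ro.from_euler("xyz",[np.pi,-.4,0]).as_matrix();print(Rh.round(2).tolist())
print(rel(s,Rh,np.array([.42,-.25,.30])));print(R.round(2).tolist(),p,rel(s,R,p))
E
```

```text
[[0.92, -0.0, 0.39], [0.0, -1.0, -0.0], [0.39, 0.0, -0.92]]
(array([ 31.45, -25.07,  -6.9 ]), array([-3.9, 22.7, 18.9]))
[[0.71, -0.01, 0.71], [-0.01, -1.0, -0.01], [0.71, 0.0, -0.71]] [ 0.50987386 -0.02235101  0.18463961] (array([ 47.42, -43.6 ,   4.66]), array([-7.8, 44.6, 18.8]))
```

Request:
servo_tool(
  plan=[
    [0,3,-2.5,-1.5,0,2,2],
    [0,6,-5,-3,-1,5,4],
    [0,10,-8,-4,-1,7,6],
    [0,13,-10.5,-5,-2,10,8],
    [0,16.5,-13,-6,-2,12,10],
    [0,20,-16,-7,-3,14,12],
    [0,23,-18.5,-7,-3,17,14],
    [0,26,-21,-7,-3,19,16],
    [0,29,-23,-7,-4,21,18],
    [0,31.5,-25,-7,-4,22.5,19],
  ],
)

```text
clock: 1.1
position: [0.4212, -0.249, 0.3013]
tool_rot: [3.138, -0.398, -0.002]
force: [1.9, -0.6, 0.0]
grip_width: 0.0002
finger_force: 0.0
```

Run:
```python
from h import *;from workcell import bot
s=bot.observe();R,p=pose(0,.159,.121,dn=-.09)
print(s["qpos"].round(2),s["position"],s["force"],rel(s,R,p))
```

```text
[ 0.8   0.08 -0.27  2.11 -0.3   0.63 -0.82] [ 0.42124966 -0.2489646   0.30132263] [ 1.87910146 -0.59475054  0.03422224] (array([  3.61, -22.72,  14.11]), array([-0.1, 22.2,  0.5]))
```

Request:
servo_tool(
  plan=[
    [0,0.4,-3,0.5,0,2,0],
    [0,0.8,-6,1.5,0,5,0],
    [0,1.2,-9,3,0,7.5,0],
    [0,1.6,-12,5,0,10,0.1],
    [0,2,-15,7,0,13,0.2],
    [0,2.4,-18,9,0,16,0.3],
    [0,2.8,-20.5,11,0,19,0.4],
    [0,3.3,-22.7,13,0,22.2,0.5],
    [0,3.6,-22.7,14.1,0,22.2,0.5],
    [0,3.6,-22.7,14.1,0,22.2,0.5],
  ],
)

```text
clock: 2.1
position: [0.4694, -0.1166, 0.2622]
tool_rot: [-3.14, -0.606, 0.009]
force: [0.4, 0.0, -0.6]
grip_width: 0.0
finger_force: 0.0
```

Run:
```python
from h import *;from workcell import bot
s=bot.observe();R,p=pose(0,.159,.121,dn=-.09)
print(s["qpos"].round(2),s["position"],s["force"],rel(s,R,p))
f=bot.grab_frame("wrist");cv2.imwrite("pics/w1.png",f["frame"]);pickle.dump((s,f),open("w1.pkl","wb"))
# predicted ring in wrist image
R0=Ro.from_euler("xyz",s["tool_rot"]).as_matrix();T=np.linalg.inv(f["T_tool_cam"])
for n in((.159,.121),(.139,.141),(.18,.055)):
    _,X=pose(0,*n);c=T@np.r_[R0.T@(X-s["position"]),1];q=f["mtx"]@c[:3];print(n,q[:2]/q[2],c[2])
```

```text
[-0.13  0.04  0.35  2.39 -0.88  0.18 -0.52] [ 0.46936983 -0.11663335  0.26218551] [ 0.35355156  0.0144963  -0.5592363 ] (array([-1.02, -9.38,  8.75]), array([-0.8, 10.3,  0.9]))
(0.159, 0.121) [219.44318244 212.21481806] 0.3252745126006267
(0.139, 0.141) [215.7569331  182.96052557] 0.3123772761125752
(0.18, 0.055) [233.77243147 253.20845629] 0.38164364939649476
```

View pics/w1.png

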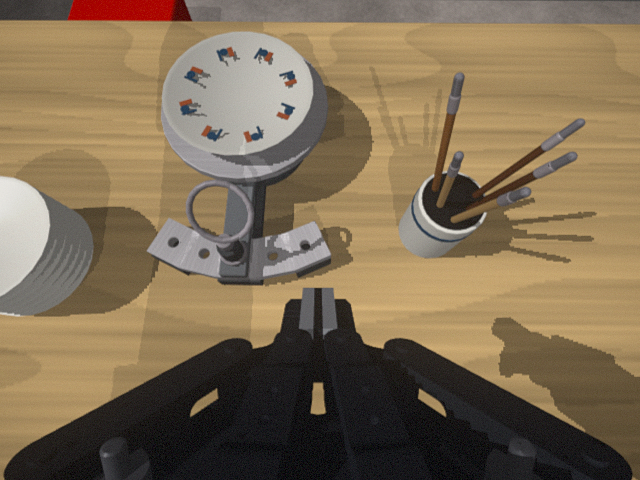

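The ring appears centred at (220,210) against a predicted (219,212), so the model agrees. Joints 4 and 6 are near their limits, so I'll see what a closer approach pose reaches.

Run:
```python
from h import *;from workcell import bot
s=bot.observe();R,p=pose(0,.159,.121,dn=-.06)
print(rel(s,R,p),p)
```

```text
(array([-0.53, -9.21, 11.69]), array([-0.9, 10.2,  1. ])) [ 0.53108578 -0.02258435  0.16342641]
```

Request:
servo_tool(
  plan=[
    [0,0,-2,0,0,0,0],
    [0,0,-4,0,0,0,0],
    [0,0,-6,0.5,0,0,0],
    [0,0,-8,2,-0.9,0,1],
    [0,0,-9.2,4,-0.9,0,1],
    [0,0,-9.2,6,-0.9,3,1],
    [0,0,-9.2,8,-0.9,5,1],
    [0,-0.5,-9.2,10,-0.9,8,1],
    [0,-0.5,-9.2,11.7,-0.9,10.2,1],
    [0,-0.5,-9.2,11.7,-0.9,10.2,1],
  ],
)

```text
clock: 3.15
position: [0.4908, -0.0498, 0.2687]
tool_rot: [-3.115, -0.649, -0.003]
force: [-7.7, -25.0, 11.5]
grip_width: -0.0002
finger_force: 0.0
```

Run:
```python
from h import *;from workcell import bot
s=bot.observe();R,p=pose(0,.159,.121,dn=-.06)
print(s["qpos"].round(2),s["position"],s["force"],rel(s,R,p))
```

```text
[-1.31  0.08  1.42  2.43 -1.26  0.16 -0.27] [ 0.49084924 -0.04984939  0.26869382] [ -7.73677817 -24.97635236  11.50285139] (array([-3.16, -2.45, 10.88]), array([-1.8,  7.8,  0.2]))
```

The arm folded into a poor branch: joints 3, 4 and 5 are at their limits. I'll identify the kinematics from the logged poses and check for contact.

```bash
cat > fk.py <<'E'
import numpy as np,itertools
from scipy.spatial.transform import Rotation as Ro
from scipy.optimize import least_squares
def fk(P,sg,q):
    h,L1,L2,d,o,o7,a,b,c=P; q=np.asarray(q)*sg
    E=lambda ax,t:Ro.from_euler(ax,t).as_matrix()
    R=E("z",q[0]+o); p=np.array([0,0,h]); R=R@E("y",q[1]);
    R=R@E("z",q[2]);p=p+R@[a,0,L1];R=R@E("y",q[3]);p=p+R@[b,0,L2]
    R=R@E("z",q[4])@E("y",q[5]);p=p+R@[c,0,0];R=R@E("z",q[6]+o7);p=p+R@[0,0,d]
    return R,p
E
python3 - <<'E'
from fk import *;import pickle;from workcell import bot
s=bot.observe();w=pickle.load(open("w1.pkl","rb"))[0]
print(s["qd"].round(2),s["force"],s["moment"],s["joint_efforts"].round(1))
D=[([1.16580393,.52200455,-.03630863,1.60000676,.02120676,1.02109593,-.11280196],[.20520018,-.58999692,.23073229],[-3.14046726,0,.334767748],1),
([.8,.08,-.27,2.11,-.3,.63,-.82],[.42125,-.24896,.30132],[3.138,-.398,-.002],.3),
(w["qpos"],w["position"],w["tool_rot"],1),(s["qpos"],s["position"],s["tool_rot"],1)]
best=[]
for z in itertools.product([1,-1],repeat=4):
  sg=np.array([z[0],1,z[1],1,z[2],1,z[3]])
  def r(P):
    o=[]
    for q,p,e,wt in D:
        R,pp=fk(P,sg,q); o+=list(wt*(pp-p)*3)+list(wt*(Ro.from_euler("xyz",e).as_matrix()-R).ravel())
    o+=list(.02*P[6:9])
    return np.array(o)
  for o7 in(0,1.57,3.14,-1.57):
   for o in(0,1.57,3.14,-1.57):
    S=least_squares(r,[.3,.45,.45,.3,o,o7,0,0,0]);best.append((S.cost,sg.tolist(),S.x))
best.sort(key=lambda t:t[0])
for b in best[:3]:print(b[0],b[1],b[2].round(3))
P,sg=best[0][2],np.array(best[0][1]);pickle.dump((P,sg),open("fk.pkl","wb"))
for q,p,e,_ in D:
    R,pp=fk(P,sg,q);print((pp-p)*1e3,np.degrees(Ro.from_matrix(Ro.from_euler("xyz",e).as_matrix().T@R).magnitude()))
E
```

```text
[-0.48 -0.25  0.11  0.04 -0.09 -0.39  1.19] [ -7.73677817 -24.97635236  11.50285139] [-0.62012462  0.62320775 -0.62460925] [  2.4  -1.1   1.2 -30.7 -10.   -0.5  -3. ]
0.005087073098542465 [-1, 1, -1, 1, -1, 1, -1] [-0.006  0.522  0.256  0.214 -0.066  1.513  0.041 -0.18  -0.016]
0.005087073098542499 [-1, 1, -1, 1, -1, 1, -1] [-0.006  0.522  0.256  0.214 -0.066  1.513  0.041 -0.18  -0.016]
0.00508707309854259 [-1, 1, -1, 1, -1, 1, -1] [-0.006  0.522  0.256  0.214 -0.066  1.513  0.041 -0.18  -0.016]
[13.35477478  5.50768192 -0.43707619] 0.4813229299543888
[-8.50654514  0.87907426 14.77422264] 1.3259530455081316
[ 9.59579833 -0.37079138  3.2963323 ] 2.1577724016242303
[-8.23018778  2.52840391 -4.18893615] 2.2983623308792342
```

Run:
```python
from h import *;from workcell import bot
s=bot.observe()
for t,p in((-.6,(.47,-.1,.28)),(-.4,(.45,-.15,.32)),(0,(.50,-.10,.33))):
    print(rel(s,Ro.from_euler("xyz",[np.pi,t,0]).as_matrix(),np.array(p)))
```

```text
(array([-0.97,  4.96, -2.28]), array([-1.4, -2.8, -0.1]))
(array([-0.13,  9.85, -6.8 ]), array([ -1.4, -14.3,   0. ]))
(array([ 4.45,  4.9 , -4.45]), array([ -1.4, -37.2,   0.3]))
```

Request:
servo_tool(
  plan=[
    [0,-0.5,2.5,-1,0,-1,0],
    [0,-0.9,5,-2.3,-1,-2.8,0],
    [0,-0.4,5,-3,-1.4,-8,0],
    [0,0.5,5,-3.5,-1.4,-12,0],
    [0,1.2,5,-3.8,-1.4,-16,0],
    [0,2,5,-4,-1.4,-20,0],
    [0,2.8,5,-4.2,-1.4,-25,0],
    [0,3.4,5,-4.4,-1.4,-29,0],
    [0,4,5,-4.4,-1.4,-33,0],
    [0,4.4,4.9,-4.4,-1.4,-37.2,0.3],
  ],
)

```text
clock: 4.15
position: [0.4998, -0.1017, 0.3286]
tool_rot: [-3.138, 0.005, -0.006]
force: [-0.8, 0.7, 1.3]
grip_width: -0.0005
finger_force: 0.0
```

Run:
```python
from h import *;from workcell import bot
s=bot.observe();print(s["qpos"].round(3),s["position"],s["tool_rot"],s["force"],s["qd"].round(2))
```

```text
[-0.68   0.392  1.047  1.798 -0.369  1.172 -1.092] [ 0.4997911  -0.10166118  0.32862767] [-3.13804043  0.00520386 -0.00561486] [-0.75701692  0.71001581  1.27956115] [ 0.48  0.57 -0.22 -0.65 -0.1   0.98  0.05]
```

```bash
cat > fk.py <<'E'
import numpy as np,pickle,os
from scipy.spatial.transform import Rotation as Ro
from scipy.optimize import least_squares
sg=np.array([-1,1,-1,1,-1,1,-1])
E=lambda ax,t:Ro.from_euler(ax,t).as_matrix()
def fk(P,q):
    q=np.asarray(q)*sg+np.r_[P[0],P[1],P[2],P[3],P[4],P[5],P[6]]
    R=np.eye(3);p=np.zeros(3)
    for i,ax in enumerate("zyzyzyz"):
        R=R@E(ax,q[i])
        if i in(0,1,2,3,5,6):   # offsets after joints
            k={0:slice(7,9),1:None,2:slice(9,12),3:slice(12,15),5:slice(15,17),6:slice(17,18)}[i]
            if k is None: continue
            v=P[k]; v={0:lambda:np.r_[v[0],0,v[1]],2:lambda:v,3:lambda:v,5:lambda:np.r_[v[0],v[1],0],6:lambda:np.r_[0,0,v[0]]}[i]()
            p=p+R@v
    return R,p
P0=np.array([-.066,0,0,0,0,0,1.513, 0,.3, 0,0,.45, 0,0,.4, 0,0,.25])
W=np.array([.05,2,2,2,2,2,.05]+[.05,.01,.05,.05,.01,.05,.05,.01,.05,.05,.01])
def fit(D):
    def r(P):
        o=[]
        for q,p,e,wt in D:
            R,pp=fk(P,q);o+=list(wt*(pp-p)*10)+list(wt*(Ro.from_euler("xyz",e).as_matrix()-R).ravel())
        return np.r_[o,W*(P-P0)]
    return least_squares(r,P0).x
def load(): return pickle.load(open("D.pkl","rb"))
def add(s):
    D=load();D.append((s["qpos"],s["position"],s["tool_rot"],1));pickle.dump(D,open("D.pkl","wb"));return D
E
python3 - <<'E'
from fk import *;from workcell import bot
s=bot.observe();w=pickle.load(open("w1.pkl","rb"))[0]
D=[(np.array([1.16580393,.52200455,-.03630863,1.60000676,.02120676,1.02109593,-.11280196]),np.array([.20520018,-.58999692,.23073229]),[-3.14046726,0,.334767748],1),
([.8,.08,-.27,2.11,-.3,.63,-.82],np.array([.42125,-.24896,.30132]),[3.138,-.398,-.002],.3),(w["qpos"],w["position"],w["tool_rot"],1),
([-1.31,.08,1.42,2.43,-1.26,.16,-.27],np.array([.49084924,-.04984939,.26869382]),[-3.115,-.649,-.003],.3)]
pickle.dump(D,open("D.pkl","wb"));D=add(s)
P=fit(D);print(P.round(3))
for q,p,e,_ in D:
    R,pp=fk(P,q);print(((pp-p)*1e3).round(1),np.degrees(Ro.from_matrix(Ro.from_euler("xyz",e).as_matrix().T@R).magnitude()).round(2))
E
```

```text
[-0.045 -0.003  0.002 -0.002  0.     0.007  1.531 -0.013  0.193  0.07
 -0.008  0.489 -0.079 -0.008  0.351  0.006 -0.015  0.238]
[ 0.6 -0.1 -1. ] 0.23
[ 3.2 -9.1 11.2] 0.79
[ 0.4  1.3 -0.4] 1.1
[-4.7 -9.8 -3.9] 1.26
[-1.   0.3  0.8] 0.37
```

```bash
cat > ik.py <<'E'
from fk import *;from h import AX,YAW
LO=np.array([-2.91,-.3,-1.5,.17,-1.26,.16,-2.52]);HI=np.array([2.91,2.13,1.42,2.43,4.41,1.93,2.52])
def tpose(th,T,r,z,dn=0,du=0,spin=0):
    a=YAW+th;i=np.array([np.cos(a),np.sin(a),0]);k=np.array([0,0,1.])
    n=np.sin(T)*i-np.cos(T)*k;u=np.cos(T)*i+np.sin(T)*k
    R=np.c_[u,np.cross(n,u),n]@E("z",spin); return R,np.r_[AX,0]-r*i+z*k+dn*n+du*u
def ik(P,R,p,q0,wn=.01,mg=.04):
    def r(q):
        Rq,pq=fk(P,q);return np.r_[(pq-p)*10,(Rq-R).ravel(),wn*(q-q0)]
    lo,hi=LO+mg,HI-mg
    S=least_squares(r,np.clip(q0,lo+1e-3,hi-1e-3),bounds=(lo,hi));Rq,pq=fk(P,S.x)
    return S.x,np.linalg.norm(pq-p)*1e3,np.degrees(Ro.from_matrix(R.T@Rq).magnitude())
E
python3 - <<'E'
from ik import *;from workcell import bot
s=bot.observe();P=fit(load());q=s["qpos"];pickle.dump(P,open("P.pkl","wb"))
rng=np.random.default_rng(0)
for T in(45,38,30):
  for spin in(0,np.pi):
    res=[]
    for k in range(40):
        q0=LO+(HI-LO)*rng.random(7); q0[2]*=.6
        ok=True;qs=q0;out=[]
        for a in((0,np.radians(T),.159,.121,.02),(0,np.radians(T),.159,.121,-.06),(.22,np.radians(T),.159,.15,.02)):
            qs,e,g=ik(P,*tpose(*a,spin=spin),qs,wn=.001);ok&=e<3 and g<1.5;out.append(qs)
        if ok:res.append(out)
    res.sort(key=lambda o:abs(o[0]-q).max())
    print(T,spin,len(res))
    for o in res[:3]:
        for x in o:print("   ",x.round(2))
E
```

```text
45 0 0
45 3.141592653589793 0
38 0 0
38 3.141592653589793 0
30 0 0
30 3.141592653589793 13
    [ 0.76  0.65 -1.03  2.37  1.91  0.56 -0.25]
    [ 0.54  0.31 -0.67  2.39  1.58  0.2  -0.03]
    [ 0.74  0.51 -0.82  2.31  1.81  0.2   0.11]
    [ 0.65  0.58 -0.87  2.37  1.99  0.45 -0.35]
    [ 0.54  0.31 -0.67  2.39  1.58  0.2  -0.03]
    [ 0.74  0.51 -0.82  2.31  1.81  0.2   0.11]
    [ 0.64  0.57 -0.84  2.37  2.    0.43 -0.37]
    [ 0.54  0.31 -0.67  2.39  1.58  0.2  -0.03]
    [ 0.74  0.51 -0.82  2.31  1.81  0.2   0.11]
```

```bash
cat >> ik.py <<'E'
def gpose(th,T,az,spin,r,z,dn=0,dz=0):
    """target point on ring frame at wheel turn th; finger axis tilt T from vertical, azimuth az off the radial"""
    a=YAW+th;i=np.array([np.cos(a),np.sin(a),0]);p=np.r_[AX,0]-r*i+[0,0,z+dz]
    j=np.array([np.cos(a+az),np.sin(a+az),0]);k=np.array([0,0,1.])
    n=np.sin(T)*j-np.cos(T)*k;u=np.cos(T)*j+np.sin(T)*k
    return np.c_[u,np.cross(n,u),n]@E("z",spin),p+dn*n
E
time python3 - <<'E'
from ik import *
P=pickle.load(open("P.pkl","rb"));rng=np.random.default_rng(1);r=np.radians
seeds=[np.array(x) for x in([.65,.55,-.85,2.3,2,.45,-.3],[-.7,.5,1,2.3,1.5,.4,-1],[0,.4,0,2.3,3.1,.3,-1.6],[0,.4,0,2.3,3.1,.3,1.5],[.5,.4,-.5,2.3,1,.4,1])]
for T in(45,38,30):
  for az in(-35,-15,0,15,35):
    o=[]
    for spin in(0,90,180,270):
      for nm,a in(("I",(0,.121,.015)),("A",(0,.121,-.05)),("S",(.22,.15,.015))):
        b=min((ik(P,*gpose(a[0],r(T),r(az),r(spin),.159,a[1],a[2]),q0,wn=.001) for q0 in seeds),key=lambda t:t[1]+2*t[2])
        if b[1]<3 and b[2]<1.5:o.append(f"{nm}{spin}")
    print(T,az,o,flush=True)
E
```

```text
45 -35 ['I0', 'A0', 'S0', 'I90', 'A90', 'S90', 'I180', 'I270', 'A270', 'S270']
45 -15 []
45 0 ['S0', 'S90', 'S180', 'S270']
45 15 ['S0', 'S90', 'S180', 'S270']
45 35 ['I0', 'A0', 'S0', 'I90', 'A90', 'S90', 'I180', 'A180', 'S180', 'I270', 'S270']
38 -35 ['I0', 'A0', 'S0', 'I90', 'A90', 'S90', 'I180', 'A180', 'S180', 'I270', 'A270', 'S270']
38 -15 ['I0', 'S0', 'I90', 'S90', 'I180', 'S180', 'I270', 'S270']
38 0 ['I0', 'S0', 'I90', 'S90', 'I180', 'S180', 'I270', 'S270']
38 15 ['I0', 'A0', 'S0', 'I90', 'A90', 'S90', 'I180', 'A180', 'S180', 'I270', 'A270', 'S270']
38 35 ['I0', 'A0', 'S0', 'I90', 'A90', 'S90', 'I180', 'A180', 'S180', 'I270', 'A270', 'S270']
30 -35 ['I0', 'A0', 'S0', 'I90', 'A90', 'S90', 'I180', 'A180', 'S180', 'I270', 'A270', 'S270']
30 -15 ['I0', 'A0', 'I90', 'A90', 'S90', 'I180', 'A180', 'S180', 'I270', 'A270', 'S270']
30 0 ['I0', 'S0', 'I90', 'A90', 'S90', 'I180', 'A180', 'S180', 'I270', 'A270', 'S270']
30 15 ['I0', 'A0', 'S0', 'I90', 'A90', 'S90', 'I180', 'A180', 'S180', 'I270', 'A270', 'S270']
30 35 ['I0', 'A0', 'S0', 'I90', 'A90', 'S90', 'I180', 'A180', 'S180', 'I270', 'A270', 'S270']
real	1m22.771s
user	1m23.182s
sys	0m0.164s
```

```bash
cat >> ik.py <<'E'
def track(P,q,R0,p0,R1,p1,n=12):
    """min-norm-ish continuation from q along straight pose path"""
    rv=Ro.from_matrix(R0.T@R1).as_rotvec();worst=0
    for k in range(1,n+1):
        t=k/n;q,e,g=ik(P,R0@Ro.from_rotvec(rv*t).as_matrix(),p0+(p1-p0)*t,q,wn=.02,mg=.01);worst=max(worst,e+2*g)
    return q,worst
E
time python3 - <<'E'
from ik import *;from workcell import bot
P=pickle.load(open("P.pkl","rb"));rng=np.random.default_rng(1);r=np.radians;q=bot.observe()["qpos"]
seeds=[np.array(x) for x in([.65,.55,-.85,2.3,2,.45,-.3],[-.7,.5,1,2.3,1.5,.4,-1],[0,.4,0,2.3,3.1,.3,-1.6],[0,.4,0,2.3,3.1,.3,1.5],[.5,.4,-.5,2.3,1,.4,1])]+[q]
for T in(38,34):
 for spin in(0,90,180,-90):
  for s0 in seeds:
    A=gpose(0,r(T),r(13),r(spin),.159,.121,-.055)
    qa,e,g=ik(P,*A,s0,wn=.003)
    if e>3 or g>1.5: continue
    I=gpose(0,r(T),r(13),r(spin),.159,.121,.015)
    U=gpose(0,r(T),r(13),r(spin),.159,.121,.015,.035)
    S=gpose(.22,r(T),r(0.4),r(spin),.159,.121,.015,.035)
    qi,w1=track(P,qa,*fk(P,qa),*I,8);qu,w2=track(P,qi,*fk(P,qi),*U,6);qs,w3=track(P,qu,*fk(P,qu),*S,8)
    if max(w1,w2,w3)<8: print(T,spin,"dist",abs(qa-q).max().round(2),np.round([w1,w2,w3],1),"\n  A",qa.round(2),"\n  I",qi.round(2),"\n  S",qs.round(2),flush=True)
E
```

```text
34 0 dist 4.71 [0. 0. 0.] 
  A [0.07 0.29 0.01 2.36 4.34 0.2  0.63] 
  I [-0.09  0.45  0.19  2.32  4.06  0.31  0.87] 
  S [ 0.17  0.4  -0.05  2.26  4.4   0.2   0.61]
34 90 dist 4.71 [0. 0. 0.] 
  A [ 0.07  0.29  0.01  2.36  4.34  0.2  -0.94] 
  I [-0.09  0.45  0.19  2.32  4.06  0.31 -0.7 ] 
  S [ 0.17  0.4  -0.05  2.26  4.4   0.2  -0.96]
34 180 dist 4.68 [0. 0. 0.] 
  A [ 0.08  0.29  0.    2.37  4.31  0.2  -2.48] 
  I [-0.08  0.45  0.17  2.32  4.05  0.31 -2.25] 
  S [ 0.2   0.4  -0.08  2.26  4.38  0.18 -2.51]
34 -90 dist 4.71 [0. 0. 0.] 
  A [0.07 0.29 0.01 2.36 4.34 0.2  2.2 ] 
  I [-0.09  0.45  0.19  2.32  4.06  0.31  2.44] 
  S [ 0.17  0.4  -0.05  2.26  4.4   0.2   2.18]
real	0m4.997s
user	0m5.474s
sys	0m0.121s
```

```bash
cat > scan.py <<'E'
from ik import *;from workcell import bot
P=pickle.load(open("P.pkl","rb"));r=np.radians;q=bot.observe()["qpos"];rng=np.random.default_rng(3)
seeds=[np.array(x) for x in([.65,.55,-.85,2.3,2,.45,-.3],[-.7,.5,1,2.3,1.5,.4,-1],[0,.4,0,2.3,3.1,.3,-1.6],[0,.4,0,2.3,3.1,.3,1.5],[.5,.4,-.5,2.3,1,.4,1])]+[q]
out=[]
for T in(42,38,34):
 for az in(-30,-20,-10,0,20,30):
  for spin in(0,90,180,-90):
   for s0 in seeds:
    A=gpose(0,r(T),r(az),r(spin),.159,.121,-.05)
    qa,e,g=ik(P,*A,s0,wn=.003)
    if e>3 or g>1.5: continue
    I=gpose(0,r(T),r(az),r(spin),.159,.121,.015);U=gpose(0,r(T),r(az),r(spin),.159,.121,.015,.035)
    for daz in(0,-12.6):
     S=gpose(.22,r(T),r(az+daz),r(spin),.159,.121,.015,.035)
     qi,w1=track(P,qa,*fk(P,qa),*I,6);qu,w2=track(P,qi,*fk(P,qi),*U,4);qs,w3=track(P,qu,*fk(P,qu),*S,6)
     w=max(w1,w2,w3)
     if w<6: out.append((abs(qa-q).max(),T,az,spin,daz,w,qa.round(2),qi.round(2),qs.round(2)))
out.sort(key=lambda t:t[0]);seen=set()
for o in out:
    k=o[1:5]
    if k in seen: continue
    seen.add(k)
    if o[0]<2.9:print(*o[1:5],"d",o[0].round(2),"w",round(o[5],1),o[6],o[7],o[8])
E
time python3 scan.py | head -40
```

```text
34 -30 -90 0 d 2.01 w 0.0 [ 0.01  0.33 -0.28  2.39  1.64  0.46 -2.3 ] [ 0.07  0.46 -0.28  2.36  1.88  0.49 -2.49] [ 0.23  0.39 -0.31  2.35  2.08  0.32 -2.36]
34 -30 -90 -12.6 d 2.01 w 0.0 [ 0.01  0.33 -0.28  2.39  1.64  0.46 -2.3 ] [ 0.07  0.46 -0.28  2.36  1.88  0.49 -2.49] [ 0.1   0.4  -0.24  2.32  1.77  0.41 -2.31]
34 -30 180 0 d 2.01 w 0.0 [ 0.    0.33 -0.27  2.39  1.64  0.46 -0.73] [ 0.06  0.46 -0.27  2.36  1.89  0.49 -0.92] [ 0.22  0.39 -0.3   2.35  2.09  0.31 -0.79]
34 -30 180 -12.6 d 2.01 w 0.0 [ 0.    0.33 -0.27  2.39  1.64  0.46 -0.73] [ 0.06  0.46 -0.27  2.36  1.89  0.49 -0.92] [ 0.09  0.4  -0.23  2.32  1.77  0.4  -0.74]
34 -30 90 0 d 2.01 w 0.0 [-0.    0.33 -0.26  2.39  1.64  0.45  0.84] [ 0.05  0.46 -0.26  2.36  1.89  0.48  0.65] [ 0.21  0.39 -0.29  2.35  2.09  0.31  0.77]
34 -30 90 -12.6 d 2.01 w 0.0 [-0.    0.33 -0.26  2.39  1.64  0.45  0.84] [ 0.05  0.46 -0.26  2.36  1.89  0.48  0.65] [ 0.09  0.4  -0.22  2.32  1.78  0.4   0.83]
34 30 180 0 d 2.26 w 0.0 [ 1.08  0.58 -1.22  2.39  1.55  0.2   0.67] [ 0.99  0.8  -1.22  2.36  1.86  0.39  0.42] [ 1.13  0.89 -1.4   2.23  1.22  0.47  1.29]
34 30 180 -12.6 d 2.26 w 0.0 [ 1.08  0.58 -1.22  2.39  1.55  0.2   0.67] [ 0.99  0.8  -1.22  2.36  1.86  0.39  0.42] [ 1.04  0.7  -1.2   2.29  1.5   0.28  0.78]
34 30 -90 0 d 2.26 w 0.0 [ 1.08  0.58 -1.22  2.39  1.55  0.2  -0.9 ] [ 0.99  0.8  -1.22  2.36  1.86  0.39 -1.15] [ 1.13  0.89 -1.4   2.23  1.22  0.47 -0.28]
34 30 -90 -12.6 d 2.26 w 0.0 [ 1.08  0.58 -1.22  2.39  1.55  0.2  -0.9 ] [ 0.99  0.8  -1.22  2.36  1.86  0.39 -1.15] [ 1.04  0.7  -1.2   2.29  1.5   0.28 -0.79]
34 30 0 0 d 2.26 w 3.2 [ 1.08  0.58 -1.22  2.39  1.55  0.2  -2.47] [ 1.07  1.05 -1.49  2.34  1.71  0.72 -2.51] [ 1.15  0.98 -1.49  2.23  1.3   0.58 -1.91]
34 30 0 -12.6 d 2.26 w 3.2 [ 1.08  0.58 -1.22  2.39  1.55  0.2  -2.47] [ 1.07  1.05 -1.49  2.34  1.71  0.72 -2.51] [ 1.14  0.95 -1.49  2.3   1.56  0.62 -2.37]
real	1m13.650s
user	1m14.112s
sys	0m0.157s
```

```bash
cat > way.py <<'E'
from ik import *;from h import rel;from workcell import bot
def show(qg,k=10,n=10,end=None):
    P=pickle.load(open("P.pkl","rb"));s=bot.observe();q=s["qpos"];print("q",q.round(2),"F",s["force"].round(1))
    R0,p0=fk(P,q)
    Rm=Ro.from_euler("xyz",s["tool_rot"]).as_matrix()
    for i in range(1,n+1):
        R,p=fk(P,q+(qg-q)*i/k)
        sh=R0.T@(p-p0)*100;rv=Ro.from_matrix(R0.T@R).as_rotvec(degrees=True)
        print(np.r_[0,sh.round(1),rv.round(0)].tolist()," tcp",(s["position"]+Rm@sh/100).round(3))
E
python3 - <<'E'
from way import *
show(np.array([0,.33,-.27,2.39,1.64,.46,-.73]),20,20)
E
```

```text
q [-0.68  0.39  1.05  1.8  -0.37  1.17 -1.09] F [-0.8  0.7  1.3]
[0.0, -0.8, 1.3, 1.6, -4.0, -3.0, -4.0]  tcp [ 0.491 -0.114  0.313]
[0.0, -1.5, 2.5, 3.0, -7.0, -6.0, -9.0]  tcp [ 0.485 -0.126  0.299]
[0.0, -2.0, 3.6, 4.2, -11.0, -8.0, -15.0]  tcp [ 0.479 -0.137  0.287]
[0.0, -2.3, 4.6, 5.2, -14.0, -11.0, -20.0]  tcp [ 0.476 -0.147  0.276]
[0.0, -2.5, 5.5, 6.2, -17.0, -13.0, -26.0]  tcp [ 0.475 -0.156  0.267]
[0.0, -2.4, 6.2, 7.0, -20.0, -15.0, -33.0]  tcp [ 0.475 -0.163  0.258]
[0.0, -2.1, 6.7, 7.8, -22.0, -17.0, -39.0]  tcp [ 0.478 -0.168  0.251]
[0.0, -1.6, 7.1, 8.5, -25.0, -18.0, -46.0]  tcp [ 0.483 -0.172  0.243]
[0.0, -1.0, 7.2, 9.2, -27.0, -19.0, -54.0]  tcp [ 0.489 -0.173  0.236]
[0.0, -0.3, 7.0, 9.9, -29.0, -20.0, -61.0]  tcp [ 0.496 -0.171  0.229]
[0.0, 0.6, 6.6, 10.6, -31.0, -21.0, -69.0]  tcp [ 0.505 -0.167  0.222]
[0.0, 1.5, 5.8, 11.4, -33.0, -21.0, -77.0]  tcp [ 0.514 -0.16   0.215]
[0.0, 2.4, 4.8, 12.1, -35.0, -21.0, -85.0]  tcp [ 0.523 -0.15   0.208]
[0.0, 3.2, 3.5, 12.8, -37.0, -20.0, -93.0]  tcp [ 0.531 -0.137  0.2  ]
[0.0, 4.0, 1.9, 13.5, -38.0, -20.0, -101.0]  tcp [ 0.539 -0.121  0.193]
[0.0, 4.7, 0.1, 14.3, -40.0, -19.0, -110.0]  tcp [ 0.546 -0.102  0.186]
[0.0, 5.1, -2.0, 15.0, -41.0, -18.0, -118.0]  tcp [ 0.55  -0.081  0.179]
[0.0, 5.4, -4.3, 15.7, -42.0, -16.0, -127.0]  tcp [ 0.553 -0.058  0.172]
[0.0, 5.4, -6.8, 16.3, -43.0, -14.0, -135.0]  tcp [ 0.553 -0.033  0.165]
[0.0, 5.1, -9.5, 17.0, -44.0, -12.0, -144.0]  tcp [ 0.55  -0.007  0.159]
```

Request:
servo_tool(
  plan=[
    [0,-0.8,1.3,1.0,-4,-3,-4],
    [0,-1.5,2.5,2.0,-7,-6,-9],
    [0,-2.0,3.6,3,-11,-8,-15],
    [0,-2.3,4.6,4,-14,-11,-20],
    [0,-2.5,5.5,5,-17,-13,-26],
    [0,-2.4,6.2,6,-20,-15,-33],
    [0,-2.1,6.7,6.8,-22,-17,-39],
    [0,-1.6,7.1,7.5,-25,-18,-46],
    [0,-1,7.2,8.2,-27,-19,-54],
    [0,-0.3,7.0,9.0,-29,-20,-61],
  ],
)

```text
clock: 5.15
position: [0.4962, -0.1712, 0.2379]
tool_rot: [2.884, 0.528, 1.029]
force: [0.6, -0.6, -0.3]
grip_width: -0.0002
finger_force: 0.0
```

Run:
```python
from way import *
s=bot.observe();D=add(s);P=fit(D);R,p=fk(P,s["qpos"]);print(P.round(3),(p-s["position"])*1e3)
pickle.dump(P,open("P.pkl","wb"))
r=np.radians
A=gpose(0,r(30),r(-30),r(180),.159,.121,-.05,.035)
for q0 in(s["qpos"],np.array([0,.33,-.27,2.39,1.64,.46,-.73])):
    qa,e,g=ik(P,*A,q0,wn=.003);print(qa.round(2),e,g)
show(qa,10,10)
```

```text
[-0.035  0.006 -0.007 -0.006  0.013  0.002  1.525 -0.011  0.297  0.017
 -0.011  0.527 -0.025 -0.011  0.407 -0.    -0.012  0.321] [-1.2391598   2.72614329 -0.2102995 ]
[-0.76  0.35  0.57  2.25  0.69  0.25  0.14] 0.00020734536468302702 0.00045427505166297915
[ 0.06  0.31 -0.4   2.26  1.22  0.52 -0.32] 0.0004396275648805987 0.0007136963583565729
q [-0.77  0.57  0.9   1.99  0.2   0.8  -0.57] F [ 0.6 -0.6 -0.3]
[0.0, 0.8, -0.5, 1.6, -0.0, 0.0, -8.0]  tcp [ 0.495 -0.172  0.219]
[0.0, 1.9, -0.8, 2.8, -1.0, 1.0, -16.0]  tcp [ 0.496 -0.169  0.203]
[0.0, 3.3, -1.0, 3.5, -3.0, 2.0, -24.0]  tcp [ 0.5   -0.162  0.19 ]
[0.0, 4.8, -1.2, 3.6, -5.0, 3.0, -32.0]  tcp [ 0.506 -0.151  0.181]
[0.0, 6.6, -1.2, 3.3, -8.0, 5.0, -40.0]  tcp [ 0.514 -0.136  0.175]
[0.0, 8.4, -1.2, 2.4, -12.0, 6.0, -47.0]  tcp [ 0.522 -0.118  0.172]
[0.0, 10.4, -1.2, 1.1, -17.0, 8.0, -55.0]  tcp [ 0.531 -0.096  0.174]
[0.0, 12.4, -1.3, -0.8, -22.0, 9.0, -62.0]  tcp [ 0.54  -0.07   0.179]
[0.0, 14.3, -1.5, -3.1, -28.0, 10.0, -69.0]  tcp [ 0.547 -0.043  0.188]
[0.0, 16.1, -2.0, -5.7, -34.0, 10.0, -76.0]  tcp [ 0.552 -0.013  0.2  ]
```

```bash
python3 - <<'E'
from fk import *
D=load();P=pickle.load(open("P.pkl","rb"))
for q,p,e,_ in D:
    R,pp=fk(P,q);print(((pp-p)*1e3).round(1),np.degrees(Ro.from_matrix(Ro.from_euler("xyz",e).as_matrix().T@R).magnitude()).round(2))
E
sed -i 's/o\[0\]<2.9/o[0]<9/' scan.py; python3 scan.py | head -50
```

```text
[ 2.7 -3.8 -0.5] 0.47
[14.5 -1.2  5. ] 0.39
[ 2.3  2.1 -0.4] 1.35
[ -5.2 -15.    0.8] 1.91
[-7.  -3.1  0.6] 0.39
[-1.2  2.7 -0.2] 1.24
34 -30 180 0 d 1.39 w 0.0 [-0.21  0.37 -0.11  2.34  1.6   0.45 -0.75] [-0.14  0.51 -0.12  2.3   1.88  0.45 -0.98] [ 0.08  0.42 -0.18  2.32  2.15  0.3  -0.89]
34 -30 180 -12.6 d 1.39 w 0.0 [-0.21  0.37 -0.11  2.34  1.6   0.45 -0.75] [-0.14  0.51 -0.12  2.3   1.88  0.45 -0.98] [-0.1   0.44 -0.07  2.28  1.77  0.38 -0.8 ]
34 -30 90 0 d 1.39 w 0.0 [-0.17  0.37 -0.15  2.34  1.6   0.46  0.82] [-0.1   0.51 -0.16  2.3   1.87  0.47  0.6 ] [ 0.1   0.42 -0.21  2.32  2.13  0.31  0.7 ]
34 -30 90 -12.6 d 1.39 w 0.0 [-0.17  0.37 -0.15  2.34  1.6   0.46  0.82] [-0.1   0.51 -0.16  2.3   1.87  0.47  0.6 ] [-0.06  0.44 -0.12  2.28  1.76  0.4   0.78]
38 -30 90 0 d 1.56 w 0.0 [ 0.2   0.44 -0.65  2.39  1.74  0.74  0.68] [ 0.22  0.59 -0.61  2.34  1.92  0.78  0.6 ] [ 0.42  0.49 -0.62  2.37  2.14  0.56  0.74]
38 -30 90 -12.6 d 1.56 w 0.0 [ 0.2   0.44 -0.65  2.39  1.74  0.74  0.68] [ 0.22  0.59 -0.61  2.34  1.92  0.78  0.6 ] [ 0.3   0.5  -0.59  2.33  1.87  0.68  0.72]
34 -20 18
[... 6280 characters left out ...]
6  2.33  1.86  0.68 -2.51] [ 1.23  1.02 -1.47  2.28  1.66  0.58 -2.32]
42 30 0 0 d 2.34 w 2.4 [ 1.29  0.92 -1.44  2.39  1.79  0.41 -2.48] [ 1.19  1.2  -1.49  2.35  1.94  0.68 -2.51] [ 1.28  1.11 -1.49  2.22  1.38  0.51 -1.79]
42 30 0 -12.6 d 2.34 w 2.4 [ 1.29  0.92 -1.44  2.39  1.79  0.41 -2.48] [ 1.19  1.2  -1.49  2.35  1.94  0.68 -2.51] [ 1.26  1.05 -1.47  2.31  1.8   0.53 -2.41]
42 30 90 -12.6 d 2.48 w 0.0 [ 1.22  0.75 -1.24  2.39  2.09  0.2   1.91] [ 1.11  0.96 -1.25  2.36  2.21  0.42  1.85] [ 1.15  0.81 -1.18  2.31  2.1   0.21  1.94]
34 -20 0 0 d 2.61 w 0.0 [-0.49  0.36  0.32  2.38  2.14  0.2   2.04] [-0.25  0.5   0.1   2.33  2.37  0.3   1.85] [ 0.11  0.41 -0.11  2.32  2.7   0.2   1.91]
```

Request:
servo_tool(
  plan=[
    [0,0.8,-0.5,1,0,0,-8],
    [0,1.9,-0.8,1.8,-1,1,-16],
    [0,3.3,-1,2.2,-3,2,-24],
    [0,4.8,-1.2,2.3,-5,3,-32],
    [0,6.6,-1.2,2,-8,5,-40],
    [0,8.4,-1.2,1.2,-12,6,-47],
    [0,10.4,-1.2,0,-17,8,-55],
    [0,12.4,-1.3,-1.8,-22,9,-62],
    [0,14.3,-1.5,-3.7,-28,10,-69],
    [0,16.1,-2,-5.7,-34,10,-76],
  ],
)

```text
clock: 6.15
position: [0.553, -0.012, 0.2012]
tool_rot: [3.126, 0.532, 2.565]
force: [0.7, -0.3, 0.3]
grip_width: -0.0001
finger_force: 0.0
```

Run:
```python
from way import *
s=bot.observe();D=add(s);P=fit(D);R,p=fk(P,s["qpos"]);print(P.round(3),(p-s["position"])*1e3,s["qpos"].round(2))
pickle.dump(P,open("P.pkl","wb"))
r=np.radians
for T,az,dn,dz in((30,-30,-.05,.035),(34,-27,-.05,0),(34,-27,.015,0),(34,-27,.015,.035)):
    A=gpose(0,r(T),r(az),r(180),.159,.121,dn,dz)
    qa,w=track(P,s["qpos"],*fk(P,s["qpos"]),*A);print(qa.round(2),w,A[1].round(3),rel(s,*A))
```

```text
[-0.031  0.005 -0.005 -0.006  0.01   0.     1.532 -0.009  0.299  0.016
 -0.016  0.526 -0.019 -0.016  0.412  0.003 -0.007  0.317] [ 1.5767025   0.73191937 -0.10379927] [-0.79  0.37  0.59  2.22  0.66  0.29  0.12]
[-0.75  0.36  0.55  2.23  0.66  0.27  0.17] 0.0007128071744547486 [ 0.552 -0.01   0.199] (array([0.25, 0.09, 0.07]), array([-0.3,  0.5, -2.1]))
[-0.72  0.42  0.51  2.33  1.65  0.19 -0.81] 0.11693957156976952 [ 0.549 -0.01   0.162] (array([ 2.37, -0.12,  3.1 ]), array([-2. , -3.5, -4.6]))
[-0.38  0.52  0.18  2.29  2.02  0.31 -1.12] 0.16106774455140235 [ 0.581 -0.027  0.109] (array([1.98, 0.12, 9.58]), array([-2. , -3.5, -4.6]))
[-0.52  0.47  0.35  2.28  1.79  0.21 -0.89] 0.13519955763103164 [ 0.581 -0.027  0.144] (array([0.21, 0.17, 6.57]), array([-2. , -3.5, -4.6]))
```

Run:
```python
from h import *;from workcell import bot
s=bot.observe()
f=bot.grab_frame("wrist");im=f["frame"];
R0=Ro.from_euler("xyz",s["tool_rot"]).as_matrix();T=np.linalg.inv(f["T_tool_cam"])
i=np.array([np.cos(YAW),np.sin(YAW),0]);j=np.array([-i[1],i[0],0]);C=np.r_[AX,0]-.159*i+[0,0,.121]
def pr(X):
    c=T@np.r_[R0.T@(X-s["position"]),1];q=f["mtx"]@c[:3];return q[:2]/q[2]
for k in range(0,36):
    t=k*np.pi/18;X=C+.029*(np.cos(t)*(i+[0,0,1])/2**.5+np.sin(t)*j);cv2.circle(im,tuple(int(v) for v in pr(X)),1,(0,0,255),-1)
cv2.imwrite("pics/w2.png",im)
```

```text
(no output)
```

View pics/w2.png

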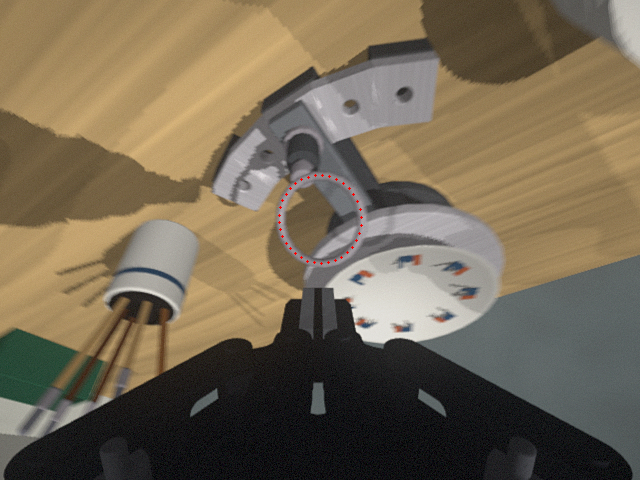

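The drawn ring points lie exactly on the visible ring, centred at (321,219), so the fit is good to about 1 mm. Next is the insertion.

Request:
servo_tool(
  plan=[
    [0,0.8,0,1,-0.7,-1.2,-1.5],
    [0,1.6,0,2,-1.4,-2.4,-3],
    [0,2.4,0,3.1,-2,-3.5,-4.6],
    [0,2.4,0,3.1,-2,-3.5,-4.6],
    [0,2.3,0,4.2,-2,-3.5,-4.6],
    [0,2.3,0,5.2,-2,-3.5,-4.6],
    [0,2.2,0,6.2,-2,-3.5,-4.6],
    [0,2.2,0.1,7.2,-2,-3.5,-4.6],
    [0,2.1,0.1,7.6,-2,-3.5,-4.6],
    [0,2.1,0.1,7.6,-2,-3.5,-4.6],
  ],
)

```text
clock: 7.2
position: [0.5711, -0.0231, 0.1246]
tool_rot: [-3.141, 0.594, 2.654]
force: [-0.3, 0.9, 0.5]
grip_width: -0.0002
finger_force: 0.0
```

Run:
```python
from way import *
s=bot.observe();print(s["qpos"].round(2),s["force"].round(1));r=np.radians
for dn,dz in((.015,0),(.02,0),(.02,.03)):
    A=gpose(0,r(34),r(-27),r(180),.159,.121,dn,dz);print(A[1].round(3),rel(s,*A))
P=pickle.load(open("P.pkl","rb"));print(track(P,s["qpos"],*fk(P,s["qpos"]),*A))
```

```text
[-0.58  0.53  0.36  2.28  1.87  0.24 -1.05] [-0.3  0.9  0.5]
[ 0.581 -0.027  0.109] (array([0.02, 0.12, 1.92]), array([-0.2,  0. , -0.3]))
[ 0.583 -0.028  0.104] (array([0.02, 0.13, 2.42]), array([-0.2,  0. , -0.3]))
[ 0.583 -0.028  0.134] (array([-1.65,  0.12, -0.07]), array([-0.2,  0. , -0.3]))
(array([-0.53180999,  0.49344482,  0.37041965,  2.2754647 ,  1.91485868,
        0.19987702, -1.0250835 ]), np.float64(0.000641218477413498))
```

Request:
servo_tool(
  plan=[
    [0,0,0.1,1,0,0,0],
    [0,0,0.1,2,0,0,0],
    [0,0,0.1,2.8,0,0,0],
    [0,0,0.1,2.8,0,0,0],
    [0,-0.4,0.1,2.8,0,0,0],
    [0,-0.8,0.1,2.8,0,0,0],
    [0,-0.8,0.1,2.8,0,0,0],
  ],
)

```text
clock: 7.9
position: [0.5919, -0.0319, 0.1072]
tool_rot: [-3.141, 0.595, 2.655]
force: [-0.7, -0.9, 0.1]
grip_width: 0.0001
finger_force: 0.0
```

Run:
```python
from way import *
s=bot.observe();print(s["qpos"].round(2),s["force"].round(1),s["moment"].round(2));
R=Ro.from_euler("xyz",s["tool_rot"]).as_matrix();print("world z in tool",(R.T@[0,0,1]).round(3),"stand y",(R.T@[0,1,0]).round(3),"x",(R.T@[1,0,0]).round(3))
```

```text
[-0.49  0.58  0.29  2.23  1.96  0.26 -1.11] [-0.7 -0.9  0.1] [ 0.28  0.45 -0.02]
world z in tool [-0.561 -0.    -0.828] stand y [ 0.387  0.884 -0.263] x [-0.732  0.468  0.496]
```

Now I'll lift straight up while watching the force.

Request:
servo_tool(
  plan=[
    [0,-0.28,0,-0.41,0,0,0],
    [0,-0.56,0,-0.83,0,0,0],
    [0,-0.84,0,-1.24,0,0,0],
    [0,-0.84,0,-1.24,0,0,0],
  ],
)

```text
clock: 8.3
position: [0.5908, -0.0316, 0.1217]
tool_rot: [-3.141, 0.594, 2.655]
force: [-3.5, -0.8, -5.3]
grip_width: -0.0003
finger_force: 2.8
```

Run:
```python
from workcell import bot
s=bot.observe();print(s["qpos"].round(2),s["force"].round(1),s["position"]);
```

```text
[-0.54  0.56  0.37  2.23  1.87  0.22 -1.02] [-3.5 -0.8 -5.3] [ 0.59076995 -0.03159647  0.12167125]
```

Request:
servo_tool(
  plan=[
    [0,-0.28,0,-0.41,0,0,0],
    [0,-0.56,0,-0.83,0,0,0],
    [0,-0.84,0,-1.24,0,0,0],
    [0,-0.95,0,-1.41,0,0,0],
    [0,-0.95,0,-1.41,0,0,0],
  ],
)

```text
clock: 8.8
position: [0.5908, -0.0316, 0.1382]
tool_rot: [-3.14, 0.594, 2.655]
force: [-4.4, 0.1, -6.8]
grip_width: -0.0001
finger_force: 3.9
```

Run:
```python
from workcell import bot;import cv2,pickle,numpy as np
s=bot.observe();print(s["qpos"].round(2),s["force"].round(1),s["position"])
f=bot.grab_frame("scene");g=bot.grab_frame("top");pickle.dump((f,g),open("l.pkl","wb"))
a=cv2.resize(f["frame"][235:355,245:365],None,fx=4,fy=4,interpolation=2);b=cv2.resize(g["frame"][185:265,305:400],None,fx=3.3,fy=6,interpolation=2)
b=cv2.resize(g["frame"][175:265,312:402],(480,480),interpolation=2);cv2.imwrite("pics/l.png",cv2.resize(np.hstack([a,b]),(800,400)))
```

```text
[-0.59  0.53  0.43  2.23  1.71  0.18 -0.85] [-4.4  0.1 -6.8] [ 0.59082488 -0.03163644  0.13816581]
```

View pics/l.png

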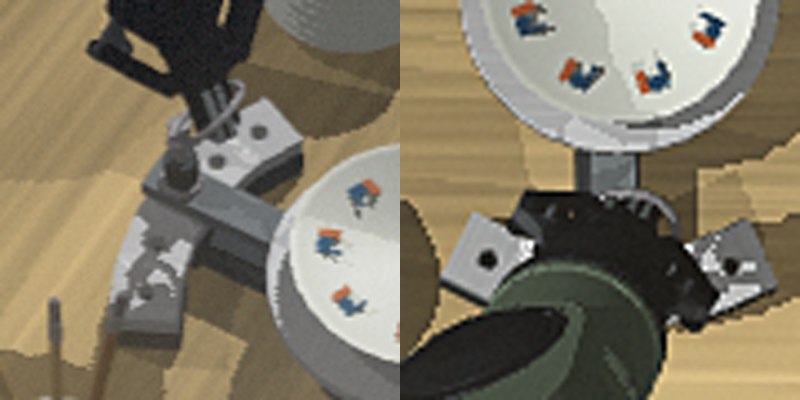

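The ring is hooked around the fingers in both views, and the pin is up about 17 mm (6.8 N). Next I'll plan the arc for the swing.

```bash
cat > sw.py <<'E'
from way import *
P=pickle.load(open("P.pkl","rb"));s=bot.observe();R0=Ro.from_euler("xyz",s["tool_rot"]).as_matrix();p0=s["position"]
def arc(th,rot,dz=0):
    c=np.r_[AX,0];return E("z",th*rot)@R0,c+E("z",th)@(p0-c)+[0,0,dz]
E
python3 - <<'E'
from sw import *
print(s["qpos"].round(2),s["force"].round(1))
for rot in(0,.5,1):
    q=s["qpos"];print("rot",rot)
    for th in(.044,.088,.132,.176,.22):
        q,w=track(P,q,*fk(P,q),*((lambda A:(A[0],A[1]+fk(P,s["qpos"])[1]-p0))(arc(th,rot))),2)
        print(th,q.round(2),round(w,2),rel(s,*arc(th,rot)))
E
```

```text
[-0.59  0.53  0.43  2.23  1.71  0.18 -0.85] [-5.3  1.  -7.1]
rot 0
0.044 [-0.51  0.51  0.36  2.24  1.82  0.19 -0.93] 0.03 (array([-0.27, -0.53,  0.19]), array([0., 0., 0.]))
0.088 [-0.49  0.51  0.35  2.24  1.85  0.19 -0.94] 0.01 (array([-0.57, -1.04,  0.38]), array([0., 0., 0.]))
0.132 [-0.46  0.51  0.34  2.24  1.87  0.19 -0.95] 0.0 (array([-0.88, -1.54,  0.59]), array([0., 0., 0.]))
0.176 [-0.44  0.51  0.33  2.23  1.89  0.19 -0.96] 0.0 (array([-1.21, -2.02,  0.82]), array([0., 0., 0.]))
0.22 [-0.42  0.51  0.32  2.23  1.91  0.19 -0.96] 0.0 (array([-1.55, -2.49,  1.05]), array([0., 0., 0.]))
rot 0.5
0.044 [-0.47  0.5   0.32  2.24  1.88  0.2  -0.95] 0.04 (array([-0.27, -0.53,  0.19]), array([-0.7, -0. , -1. ]))
0.088 [-0.42  0.49  0.28  2.25  1.95  0.21 -0.98] 0.01 (array([-0.57, -1.04,  0.38]), array([-1.4, -0. , -2.1]))
0.132 [-0.36  0.49  0.24  2.25  2.02  0.21 -1.  ] 0.01 (array([-0.88, -1.54,  0.59]), array([-2.1, -0. , -3.1]))
0.176 [-0.31  0.48  0.2   2.25  2.08  0.22 -1.02] 0.01 (array([-1.21, -2.02,  0.82]), array([-2.8, -0. , -4.2]))
0.22 [-0.26  0.48  0.16  2.25  2.14  0.22 -1.03] 0.01 (array([-1.55, -2.49,  1.05]), array([-3.5, -0. , -5.2]))
rot 1
0.044 [-0.44  0.5   0.29  2.25  1.93  0.21 -0.97] 0.05 (array([-0.27, -0.53,  0.19]), array([-1.4, -0. , -2.1]))
0.088 [-0.35  0.48  0.21  2.25  2.04  0.22 -1.01] 0.02 (array([-0.57, -1.04,  0.38]), array([-2.8, -0. , -4.2]))
0.132 [-0.26  0.47  0.14  2.26  2.14  0.23 -1.03] 0.02 (array([-0.88, -1.54,  0.59]), array([-4.2, -0. , -6.3]))
0.176 [-0.18  0.47  0.08  2.26  2.24  0.23 -1.05] 0.01 (array([-1.21, -2.02,  0.82]), array([-5.6, -0. , -8.4]))
0.22 [-0.1   0.46  0.02  2.27  2.32  0.22 -1.06] 0.01 (array([-1.55, -2.49,  1.05]), array([ -7. ,  -0. , -10.4]))
```

Request:
servo_tool(
  plan=[
    [0,-0.13,-0.26,0.09,-0.7,0,-1],
    [0,-0.27,-0.53,0.19,-1.4,0,-2.1],
    [0,-0.42,-0.79,0.29,-2.1,0,-3.1],
    [0,-0.57,-1.04,0.38,-2.8,0,-4.2],
    [0,-0.72,-1.29,0.48,-3.5,0,-5.2],
    [0,-0.88,-1.54,0.59,-4.2,0,-6.3],
    [0,-1.04,-1.78,0.7,-4.9,0,-7.4],
    [0,-1.21,-2.02,0.82,-5.6,0,-8.4],
    [0,-1.38,-2.26,0.94,-6.3,0,-9.4],
    [0,-1.55,-2.49,1.05,-7,0,-10.4],
  ],
)

```text
clock: 9.9
position: [0.5954, -0.0627, 0.1377]
tool_rot: [-3.14, 0.592, 2.875]
force: [-4.7, -0.3, -6.9]
grip_width: -0.0003
finger_force: 3.9
```

Request:
servo_tool(
  plan=[
    [0,0,0,0,0,0,0],
    [0,0,0,0,0,0,0],
  ],
)

```text
clock: 10.1
position: [0.5956, -0.0631, 0.1379]
tool_rot: [-3.14, 0.593, 2.873]
force: [-6.5, -2.0, -7.4]
grip_width: -0.0002
finger_force: 4.5
```

Run:
```python
from workcell import bot;import cv2,pickle,numpy as np
s=bot.observe();print(s["qpos"].round(2),s["force"].round(1),s["position"],s["tool_rot"])
f=bot.grab_frame("scene");g=bot.grab_frame("top");pickle.dump((f,g),open("m.pkl","wb"))
a=cv2.resize(f["frame"][255:355,265:365],None,fx=4,fy=4,interpolation=2)
b=cv2.resize(g["frame"][175:265,317:407],(400,400),interpolation=2);cv2.imwrite("pics/m.png",np.hstack([a,b]))
```

```text
[-0.17  0.47  0.08  2.25  2.22  0.22 -0.99] [-6.5 -2.  -7.4] [ 0.59563837 -0.06314393  0.13789281] [-3.14005142  0.59309872  2.87273218]
```

View pics/m.png

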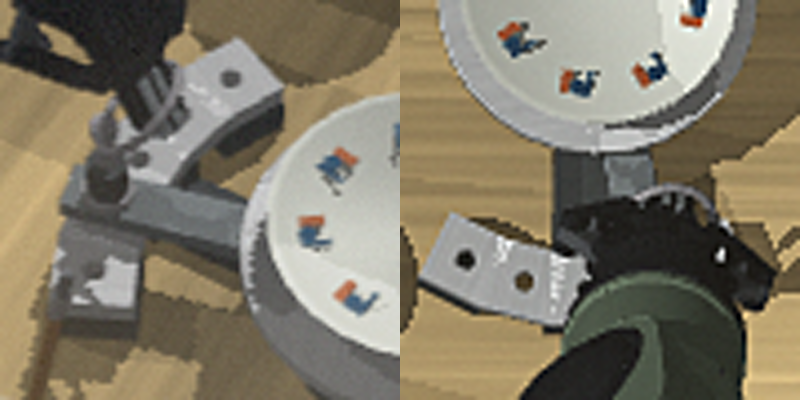

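Run:
```python
from h import *
f,g=pickle.load(open("m.pkl","rb"))
for th in(.19,.205,.22,.235,.25):
    a=YAW+th;i=np.array([np.cos(a),np.sin(a),0]);j=np.array([-i[1],i[0],0]);o=np.r_[AX,0]
    P=lambda r,y,z:((proj(f,o-r*i+y*j+[0,0,z])-[265,255]+.5)*4-.5).round(0)
    print(th,"foot",P(.18,0,.055),"end corners",P(.205,.015,.055),P(.205,-.015,.055),"edge pts r.12",P(.12,.015,.055),P(.12,-.015,.055),"housing top",P(.18,0,.085))
```

```text
0.19 foot [110. 182.] end corners [ 78. 150.] [ 59. 191.] edge pts r.12 [220. 189.] [203. 232.] housing top [108. 151.]
0.205 foot [109. 186.] end corners [ 76. 154.] [ 57. 196.] edge pts r.12 [219. 192.] [202. 234.] housing top [107. 154.]
0.22 foot [107. 190.] end corners [ 74. 158.] [ 56. 200.] edge pts r.12 [218. 194.] [202. 237.] housing top [105. 158.]
0.235 foot [106. 193.] end corners [ 72. 162.] [ 54. 205.] edge pts r.12 [216. 197.] [201. 240.] housing top [103. 162.]
0.25 foot [104. 197.] end corners [ 70. 166.] [ 53. 209.] edge pts r.12 [215. 199.] [201. 243.] housing top [102. 166.]
```

Request:
servo_tool(
  plan=[
    [0,0.17,0,0.25,0,0,0],
    [0,0.34,0,0.5,0,0,0],
    [0,0.5,0,0.75,0,0,0],
    [0,0.5,0,0.75,0,0,0],
  ],
)

```text
clock: 10.6
position: [0.5956, -0.0626, 0.1286]
tool_rot: [-3.14, 0.593, 2.874]
force: [-6.2, -1.1, -6.5]
grip_width: -0.0003
finger_force: 4.4
```

Run:
```python
from h import *;from workcell import bot
s=bot.observe();print(s["force"].round(1),s["position"],s["qpos"].round(2))
f,g=pickle.load(open("m.pkl","rb"))
o=np.array([.7342,-.0261,0])
for th in(.20,.22,.24):
    a=-.0129+th;i=np.array([np.cos(a),np.sin(a),0]);j=np.array([-i[1],i[0],0])
    P=lambda r,y,z:((proj(f,o-r*i+y*j+[0,0,z])-[265,255]+.5)*4-.5).round(0)
    print(th,P(.205,.015,.055),P(.205,-.015,.055),P(.12,.015,.055),P(.12,-.015,.055))
```

```text
[-6.2 -1.1 -6.5] [ 0.5956158  -0.06259892  0.12856002] [-0.14  0.49  0.04  2.25  2.25  0.25 -1.02]
0.2 [ 78. 155.] [ 60. 197.] [221. 193.] [204. 236.]
0.22 [ 75. 160.] [ 57. 202.] [219. 197.] [203. 240.]
0.24 [ 73. 166.] [ 56. 208.] [218. 200.] [203. 243.]
```

Request:
servo_tool(
  plan=[
    [0,0.17,0,0.25,0,0,0],
    [0,0.28,0,0.41,0,0,0],
    [0,0.28,0,0.41,0,0,0],
  ],
)

```text
clock: 10.9
position: [0.5956, -0.0626, 0.1237]
tool_rot: [-3.14, 0.593, 2.874]
force: [-6.3, -1.8, -5.2]
grip_width: -0.0003
finger_force: 4.4
```

Request:
servo_tool(
  plan=[
    [0,0.17,0,0.25,0,0,0],
    [0,0.28,0,0.41,0,0,0],
    [0,0.28,0,0.41,0,0,0],
  ],
)

```text
clock: 11.2
position: [0.5957, -0.0626, 0.1188]
tool_rot: [-3.14, 0.593, 2.874]
force: [-6.8, -1.9, -5.3]
grip_width: -0.0001
finger_force: 4.3
```

Request:
servo_tool(
  plan=[
    [0,0.17,0,0.25,0,0,0],
    [0,0.28,0,0.41,0,0,0],
    [0,0.28,0,0.41,0,0,0],
  ],
)

```text
clock: 11.5
position: [0.5965, -0.0626, 0.1145]
tool_rot: [-3.14, 0.595, 2.874]
force: [-3.4, -1.6, -1.7]
grip_width: 0.0002
finger_force: 2.1
```

Run:
```python
from workcell import bot;import cv2,pickle,numpy as np
s=bot.observe();print(s["force"].round(1),s["position"],s["qpos"].round(2))
R=__import__("scipy.spatial.transform",fromlist=["Rotation"]).Rotation.from_euler("xyz",s["tool_rot"]).as_matrix()
print("force in tool",(R.T@s["force"]).round(1))
f=bot.grab_frame("scene");g=bot.grab_frame("top");pickle.dump((f,g),open("n.pkl","wb"))
a=cv2.resize(f["frame"][255:355,265:365],None,fx=6,fy=6,interpolation=2)
cv2.imwrite("pics/n.png",a)
```

```text
[-3.4 -1.6 -1.7] [ 0.59647533 -0.06258306  0.11452692] [-0.09  0.52 -0.02  2.25  2.29  0.29 -1.06]
force in tool [ 3.3 -2.4 -0.2]
```

View pics/n.png

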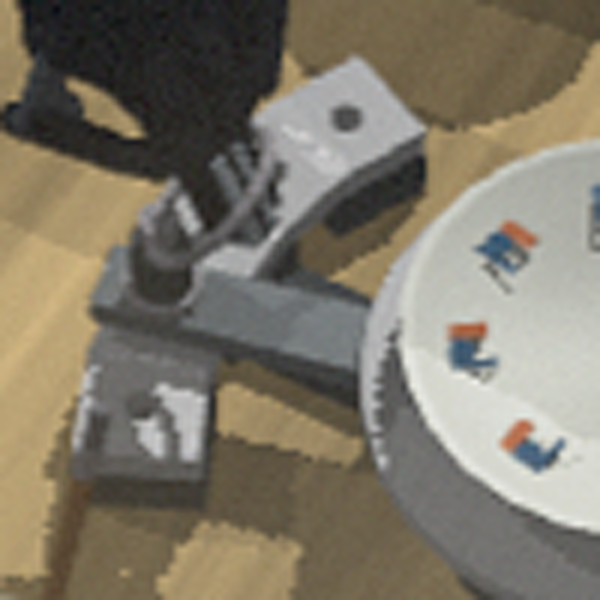

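The ring now sits down on the housing, with the outermost −y hole still free at (145,405), so the pin appears to be home in the next hole. Next I'll centre the finger in the ring and withdraw.

Run:
```python
from way import *
s=bot.observe();r=np.radians;R0=Ro.from_euler("xyz",s["tool_rot"]).as_matrix()
for th in(.22,):
  n=R0[:,2];a=YAW+th;C=np.r_[AX,0]-.159*np.array([np.cos(a),np.sin(a),0])+[0,0,.121]
  v=R0.T@(C-s["position"])*100;print(th,"ring centre in tool cm",v.round(2))
P=pickle.load(open("P.pkl","rb"));q=s["qpos"];
for sh in((.8,v[1]/100*0,0),):pass
p=s["position"]
for x,y,z in((v[0],v[1],0),(v[0],v[1],-5),(v[0],v[1],-8),(v[0]-4,v[1],-10)):
    q,w=track(P,q,*fk(P,q),R0,fk(P,s["qpos"])[1]+R0@np.array([x,y,z])/100,3);print(x,y,z,q.round(2),w)
```

```text
0.22 ring centre in tool cm [ 1.3  -0.06 -1.65]
1.2999219202542065 -0.058682042217365275 0 [-0.02  0.53 -0.1   2.28  2.38  0.33 -1.12] 0.00826942316441592
1.2999219202542065 -0.058682042217365275 -5 [-0.12  0.41 -0.    2.33  2.27  0.25 -1.04] 0.0155131173116769
1.2999219202542065 -0.058682042217365275 -8 [-0.23  0.34  0.1   2.35  2.16  0.2  -0.95] 0.02050103124133978
-2.7000780797457935 -0.058682042217365275 -10 [-0.2   0.29  0.08  2.27  1.47  0.18 -0.24] 0.1755076901323443
```

Request:
servo_tool(
  plan=[
    [0,0.4,0,0,0,0,0],
    [0,0.8,0,-0.2,0,0,0],
    [0,1.2,0,-0.4,0,0,0],
    [0,1.2,0,-0.4,0,0,0],
  ],
)

```text
clock: 12.0
position: [0.584, -0.0592, 0.1111]
tool_rot: [-3.14, 0.594, 2.874]
force: [0.2, 0.3, -1.1]
grip_width: 0.0002
finger_force: 0.0
```

Run:
```python
from workcell import bot
s=bot.observe();print(s["force"].round(1),s["moment"].round(2),s["position"],s["qpos"].round(2))
```

```text
[ 0.2  0.3 -1.1] [ 0.1   0.59 -0.02] [ 0.58397078 -0.05917643  0.1110877 ] [-0.08  0.52 -0.05  2.28  2.31  0.32 -1.08]
```

Free of contact. I'll withdraw along the finger axis.

Request:
servo_tool(
  plan=[
    [0,0,0,-0.8,0,0,0],
    [0,0,0,-1.6,0,0,0],
    [0,0,0,-2.5,0,0,0],
    [0,0,0,-3.5,0,0,0],
    [0,0,0,-4.5,0,0,0],
    [0,0,0,-5.5,0,0,0],
    [0,0,0,-6.5,0,0,0],
    [0,0,0,-7,0,0,0],
    [0,0,0,-7,0,0,0],
  ],
)

```text
clock: 12.9
position: [0.5467, -0.0485, 0.17]
tool_rot: [-3.141, 0.595, 2.874]
force: [-0.1, -0.2, 0.4]
grip_width: 0.0002
finger_force: 0.0
```

Run:
```python
from h import *;from workcell import bot
s=bot.observe();print(s["force"].round(1),s["position"],s["qpos"].round(2))
f=bot.grab_frame("wrist");im=f["frame"];R0=Ro.from_euler("xyz",s["tool_rot"]).as_matrix();T=np.linalg.inv(f["T_tool_cam"])
a=YAW+.22;i=np.array([np.cos(a),np.sin(a),0]);j=np.array([-i[1],i[0],0]);C=np.r_[AX,0]-.159*i+[0,0,.121]
def pr(X):
    c=T@np.r_[R0.T@(X-s["position"]),1];q=f["mtx"]@c[:3];return q[:2]/q[2]
for lift,col in((0,(0,0,255)),(.012,(255,255,0))):
  for k in range(0,24):
    t=k*np.pi/12;X=C+[0,0,lift]+.029*(np.cos(t)*(i+[0,0,1])/2**.5+np.sin(t)*j);cv2.circle(im,tuple(int(v) for v in pr(X)),1,col,-1)
cv2.imwrite("pics/w3.png",im)
```

```text
[-0.1 -0.2  0.4] [ 0.54666955 -0.04847202  0.16999637] [-0.29  0.35  0.16  2.35  2.08  0.21 -0.89]
```

View pics/w3.png

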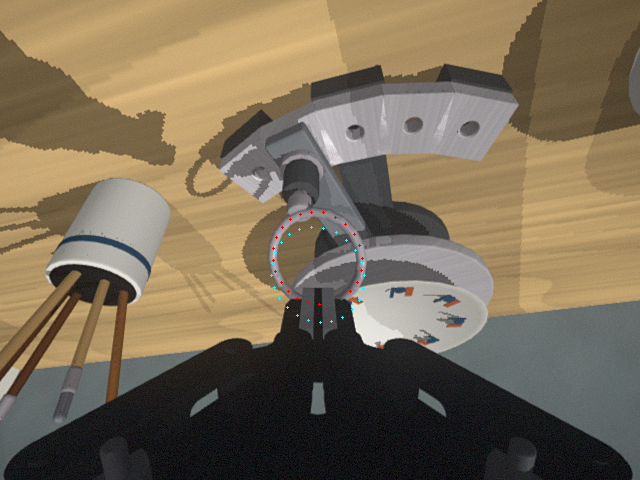

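The visible ring lies on the red points, which are for the pin home at +0.22 rad, and not on the cyan ones (12 mm lift). Three holes are free on one side and one on the other, so the wheel moved exactly one hole. The tool is clear.

```bash
python3 -c "
from workcell import bot
print(bot.job_done())"
```

```text
the job is handed in; nothing more can be done
None
```

The wheel is turned one hole towards the brush jar, the wrist camera showed the pin fully home there before hand-in, the gripper is clear of everything, and the job was handed in at about 13 s.

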